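Open the broad tool box on the glazing table

TASK

Open the broader of the two wooden slide-lid tool boxes: lift its lid by the grip bar over the lip at the box's end, slide it out of its grooves, and set it down the right way up in the middle of the square cork mat; lower it until it rests there before letting go, do not drop it. Leave the narrow box's lid shut.

Things in the scene. Friction and masses are not known exactly. Their poses are not given: they have to be found in the camera images.
- broad_box: Broad wooden box, fixed, 140 mm long (x), 126 wide (y), 82 high. Origin: centre of underside, on the table; z up. Heights above it: lid ledges 50 mm; end wall at -x (x -62 to -70 mm) tops out in a lip at 57; grooves 50 to 76, with rails over the lid's edges (90 mm apart). The lid can rise 21 mm, must rise over 7 (14 is midway), then slides out to the box's -x, clear after 140 mm.
- broad_lid: Its loose lid, 60 g: plywood 120 (x) by 104 (y) by 5 mm, in grooves 110 mm wide; closed at the start, in line with the box. Origin: centre of the plate's underside; z up; -x points to the lipped end. Dark grip bar on top: 12 mm along x, 34 along y, 5 to 35 mm above the origin, centred at x = -32 mm, y = 0.
- narrow_lid: The closed lid of the narrow box (a bystander, same build and length, but 80 mm wide outside, its lid 58 mm wide), to be left alone. Origin: centre of the plate's underside, -x to the box's lipped end.
- cork_mat: Square cork mat fixed to the table, 170 by 170 mm, 4 mm thick; origin at the centre of its underside, on the table. The lid may lie on it turned any way.
Things that resemble listed ones, but are neither listed nor needed, are in the scene too. What is shaped like the broad_lid but green is not meant.

How it is judged:
By the outcome, as a careful person would: the job done as asked, in the order asked, and still so for the second after the job is handed in, with the robot touching nothing.
It also fails if it takes over 51 s, if anything falls off the work surface, if the arm or the gripper's body presses on something with over 40 N, if the wrist force passes 120 N, or if a joint passes its speed limit or range.

ROBOT

A 6-joint arm with a two-finger parallel gripper is mounted at the origin on the work surface. World frame = base frame: x ahead of the robot, y to its left, z up, the work surface at z = 0. Lengths are in m, angles in rad, forces in N, time in s.
With the tool pointing down it reaches from about 0.35 to 0.775 m from the base axis. Payload 7.3 kg.
Tool frame: the origin (TCP) lies midway between the tips of the shut fingers; the grasp point (between the pads) lies 19 mm behind it; z points along the fingers, y is the line along which they close (so a half turn about z gives the same grasp; the last joint's range is limited). The gripper opens to 92 mm and grips with 3 to 60 N. Pads are 19 mm wide; open, the fingers measure 130 mm over their backs; the gripper's body (75 mm by 190 mm) begins 47 mm behind the grasp point.
Start: joints at [0.967, 0.342, 1.524, -0, 1.275, -0.146], TCP at [0.232, 0.471, 0.227] pointing down, gripper open.
Joint ranges: [-2.53, 2.53], [-0.77, 2.02], [0.04, 2.7], [-1, 4.14], [0.28, 2.66], [-3.11, 3.11]. Speed limits (rad/s): [2.57, 2.57, 3.14, 3.14, 3.14, 3.14].

INTERFACE

Orientations are given as [roll, pitch, yaw] about the fixed x, y, z axes, in that order (R = Rz(yaw) Ry(pitch) Rx(roll)).
In Python, from cell import robot, read_camera, camera_params, nets gives the robot as it stands. The module is installed in compiled form; this text tells all that it offers.
- The arm moves only by the tool step_arm, never from a script. Its argument "steps" is a list of rows, each an object of numbers: "x", "y", "z": the shift along the tool's x, y, z as a fraction of full scale; "rx", "ry", "rz": the turn, a rotation vector about the tool's x, y, z as a fraction of full scale; "claw": the opening, from -1 (shut) to 1 (fully open). In form: [{"x": .., "y": .., "z": .., "rx": .., "ry": .., "rz": .., "claw": ..}, ...]. A call has 1 to 12 rows; each row is the pose to reach, as a shift and turn from the pose commanded when the call began, along the tool's axes at that moment; what a row does not reach only later rows make up. Full scale, the value 1, is 750 mm for a shift and pi/4 rad for a turn. A row lasts 1/12 s, in which the tool goes at most 41.7 mm and 7.16 degrees, less where a joint would pass 70% of its speed; a pose out of reach is approached as far as the arm can. A call with a number of a shift or a turn outside -1 to 1 is refused whole. A call with a gripper value outside its range is refused whole. The fingers move at their own pace and stop on an object; "squeeze" is the grip in N (left out, the last holds). Time passes only in rows, so rows that repeat a pose let the fingers close. It gives the time, the measured TCP pose, the force, the opening and the grip force at its end, in the units of the state.
- robot.observe(): the state, without advancing time (a new reading comes with each control period).
- read_camera(name): name is "scene" or "top"; returns (picture, depth): 420x560x3 uint8, blue, green, red; 420x560 float32, m along the optical axis (not along the pixel's ray), 0 where there is no reading.
- camera_params(name): a dict with "fx", "fy", "cx", "cy" (pixels), "k1" (the pictures are not rectified: a ray, as slopes to the right and down, at radius r is drawn at 1 + k1 r^2 times it, then the intrinsics apply), "R" (3x3) and "t" (3): a world point X has camera coordinates R X + t. Camera axes: x right, y down, z forward; pixel columns grow to the right and rows downward; lengths in m; the calibration is good to about 2 mm. A picture is of the moment at which its call begins. camera_params takes no time and is no camera call.
- robot.hand_in(): hands the job in; it is judged then, once.
Trained networks look in the newest picture that a camera, given by its name, has taken for a name from the list of things; names that differ only in an ending like _2 or _b are one class to them, and where a whole thing is asked for, a point or a joint stands for the part that bears it (a point fixed in the world has none). Each returns a list of dicts, best first, with "conf" (0 to 1); they miss things now and then, are a little off and sometimes report something else, mostly with a low value. They report only what shows in the picture. A call takes as long as a camera call. They do not tell look-alikes from the thing itself.
- nets.masks_of(camera, query): "region" (420x560 bool, what is visible of it) and "box" ([left, top, right, bottom] in pixels, round what is visible of it).
- nets.landmark_of(camera, query): "pixel" ([row, column] in pixels: a listed point, or the origin of a listed thing).
The state is a dict: "time": time; "qpos": joint angles; "qvel": joint speeds; "joint_efforts": joint torques, N m; "tool_pos": TCP position; "tool_rot": TCP orientation; "contact_force": force on the tool from outside, world axes, zero at the start; "torque": the same for the moment, N m; "opening": finger opening in m; "grip_force": force on a finger pad.
Only numpy, scipy, OpenCV 4.12 (cv2) and the standard library are available. Lean on these libraries where they do the work, as an engineer would, in place of code of your own. Each camera call takes 0.05 s, during which the arm holds its last target. There are 200 camera calls.

## Working session

There is one attempt and no reset: what is moved stays moved. The work goes in short steps, Python scripts to look and compute and a tool call to move; the robot and the scene stay as the last step left them, time stands still between calls to the robot, and variables do not carry over. Pictures are saved under pics/ and viewed, at most 10 in all, crops included, and the job is handed in when it is done.

Besides the shell and the picture viewer there is one more tool, called after ">>>" as name(argument=value, ...), one argument or row to a line, values as JSON. step_arm: Moves the arm, as the interface text tells. Its arguments: {"type":"object","properties":{"steps":{"type":"array","items":{"type":"object","properties":{"x":{"type":"number","minimum":-1,"maximum":1},"y":{"type":"number","minimum":-1,"maximum":1},"z":{"type":"number","minimum":-1,"maximum":1},"rx":{"type":"number","minimum":-1,"maximum":1},"ry":{"type":"number","minimum":-1,"maximum":1},"rz":{"type":"number","minimum":-1,"maximum":1},"claw":{"type":"number"}}}},"squeeze":{"type":"number"}},"required":["steps"]}

```bash
mkdir -p pics; cat > h.py <<'E'
import numpy as np, cv2
from cell import robot, read_camera, camera_params, nets
def world(cam, rc, depth=None, z=None):
    p=camera_params(cam); R=np.array(p['R']); t=np.array(p['t'])
    rc=np.atleast_2d(rc).astype(float)
    K=np.array([[p['fx'],0,p['cx']],[0,p['fy'],p['cy']],[0,0,1]])
    s=cv2.undistortPointsIter(rc[:,None,::-1].copy(),K,np.array([p['k1'],0,0,0.]),None,None,(3,50,1e-10))[:,0]
    ray=np.c_[s,np.ones(len(s))]
    c=-R.T@t; d=ray@R
    if depth is not None: return c+d*np.asarray(depth)[:,None]
    return c+d*((z-c[2])/d[:,2])[:,None]
E
python3 - <<'E'
from h import *
for c in ("scene","top"):
    im,d=read_camera(c); cv2.imwrite(f"pics/{c}0.png",im); np.save(f"{c}0.npy",d)
    print(c,{k:np.round(v,3).tolist() for k,v in camera_params(c).items()})
    for q in ("broad_box","broad_lid","narrow_lid","cork_mat"):
        m=nets.masks_of(c,q); l=nets.landmark_of(c,q)
        for e in m: 
            rc=np.argwhere(e["region"]&(d>0)); w=world(c,rc,d[rc[:,0],rc[:,1]])
            print(q,'mask',round(e['conf'],2),np.round(e['box']).tolist(),np.round(np.median(w,0),3),np.round(np.percentile(w,98,axis=0),3))
        for e in l: print(q,'lm',round(e['conf'],2),np.round(e['pixel'],1))
print(robot.observe())
E
```

```text
scene {'fx': 464.721, 'fy': 464.721, 'cx': 264.996, 'cy': 219.003, 'k1': -0.14, 'R': [[-0.738, 0.674, -0.012], [0.489, 0.523, -0.699], [-0.465, -0.521, -0.715]], 't': [0.365, -0.175, 1.331]}
broad_box mask 0.86 [141.0, 191.0, 219.0, 273.0] [ 0.64  -0.101  0.059] [ 0.703 -0.08   0.084]
broad_box lm 0.93 [240.3 179.5]
broad_lid mask 0.73 [153.0, 199.0, 202.0, 237.0] [ 0.623 -0.163  0.055] [ 0.679 -0.119  0.084]
broad_lid mask 0.57 [317.0, 218.0, 377.0, 265.0] [0.342 0.118 0.005] [0.4   0.169 0.034]
broad_lid lm 0.75 [224.9 180.8]
broad_lid lm 0.61 [238.5 346. ]
narrow_lid mask 0.78 [270.0, 287.0, 312.0, 336.0] [0.6   0.196 0.055] [0.649 0.222 0.086]
narrow_lid lm 0.77 [312.4 293.7]
cork_mat mask 0.79 [357.0, 282.0, 469.0, 382.0] [0.423 0.379 0.003] [0.499 0.457 0.006]
cork_mat lm 0.66 [326.8 412.9]
top {'fx': 516.588, 'fy': 516.588, 'cx': 285.865, 'cy': 204.028, 'k1': 0.03, 'R': [[0.014, -1.0, 0.007], [-0.989, -0.015, -0.147], [0.147, -0.004, -0.989]], 't': [0.005, 0.508, 1.092]}
broad_box mask 0.85 [326.0, 112.0, 397.0, 190.0] [ 0.615 -0.144  0.08 ] [ 0.695 -0.08   0.086]
broad_lid ma
[... 476 characters left out ...]
{'time': 0.9, 'qpos': array([ 9.67009780e-01,  3.41972464e-01,  1.52409162e+00, -4.46912446e-06,
        1.27539290e+00, -1.45961459e-01]), 'qvel': array([-3.57843438e-04, -1.32509858e-04, -3.43902408e-04, -5.84752618e-04,
        5.37090328e-05,  1.11023105e-03]), 'joint_efforts': array([-2.26229444e-03, -4.31140709e+01, -2.44472730e+01,  7.15294015e-02,
        4.87686787e-02, -1.87543856e-05]), 'tool_pos': array([0.23202641, 0.47097217, 0.22675774]), 'tool_rot': array([3.14145905e+00, 2.39622098e-05, 2.68376886e+00]), 'contact_force': array([-0.46782361, -0.88513924,  0.08938203]), 'torque': array([ 0.04055526, -0.05387953,  0.01005251]), 'grip_force': 0.0, 'opening': 0.09154182358861444}
```

```bash
python3 - <<'E'
import cv2
a=cv2.imread("pics/top0.png")[90:330,60:420];cv2.imwrite("pics/topc.png",cv2.resize(a,None,fx=2.2,fy=2.2,interpolation=cv2.INTER_CUBIC))
E
```

```text
(no output)
```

View pics/topc.png

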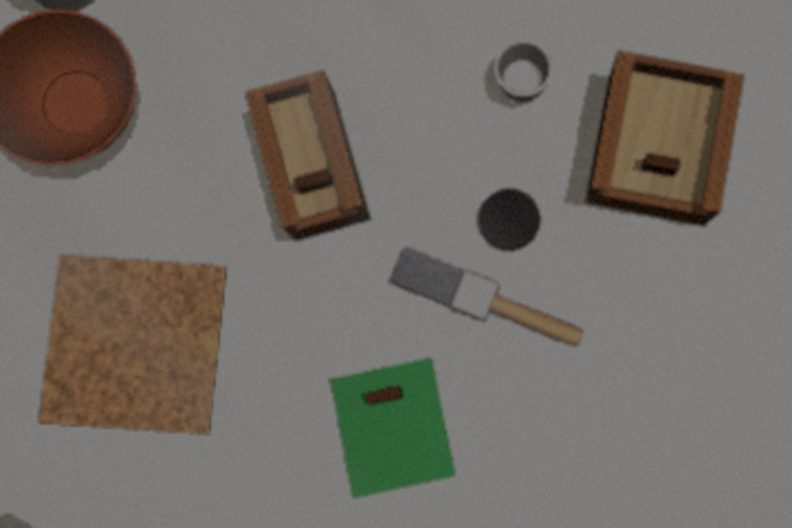

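View pics/scene0.png

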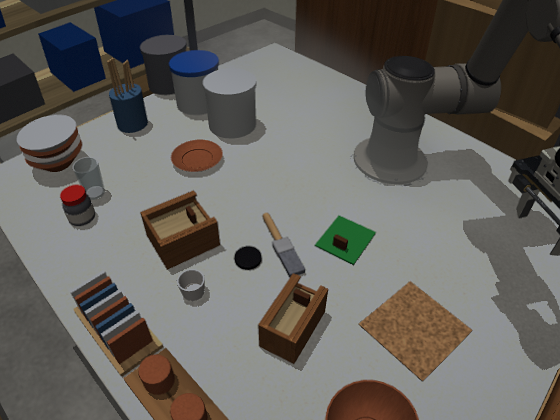

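The top crop shows the broad box upper right, with its lip end towards the robot and its bar at about full-picture (164, 360). The narrow box is left of it, the green look-alike lies loose, and the mat is lower left at (246, 121). The scene view agrees.

```bash
python3 - <<'E'
from h import *
W={}
for c in ("top","scene"):
    d=np.load(f"{c}0.npy"); im=cv2.imread(f"pics/{c}0.png")
    rc=np.argwhere(d>0); w=world(c,rc,d[rc[:,0],rc[:,1]])
    col=im[rc[:,0],rc[:,1]].astype(float)
    near=(abs(w[:,0]-.615)<.12)&(abs(w[:,1]+.145)<.12)
    rim=near&(w[:,2]>.074)&(w[:,2]<.09)
    def rect(p): 
        r=cv2.minAreaRect((p*1000).astype(np.float32)); return np.round(r[0],1),np.round(r[1],1),round(r[2],1)
    print(c,'rim',rim.sum(),rect(w[rim][:,:2]),'z',np.median(w[rim,2]))
    allb=near&(w[:,2]>.02); print(' all',rect(w[allb][:,:2]))
    # bar : inner region
    inn=(np.hypot(w[:,0]-.585,w[:,1]+.15)<.035)
    bar=inn&(w[:,2]>.07); print(' bar',bar.sum(),np.round(w[bar].mean(0),4),rect(w[bar][:,:2]),np.round(np.percentile(w[bar,2],[50,90]),4))
    pl=near&(abs(w[:,2]-.055)<.004)&(np.hypot(w[:,0]-.615,w[:,1]+.145)<.04); print(' plate z',np.median(w[pl,2]))
    wood=(col[:,2]-col[:,0]>35); m=wood&(abs(w[:,0]-.413)<.13)&(abs(w[:,1]-.378)<.13)&(w[:,2]<.012)
    print(' mat',rect(w[m][:,:2]),np.median(w[m,2]), np.round(w[m][:,:2].mean(0),4))
    t=(w[:,2]>.12)&(w[:,0]>-.1)&(w[:,0]<.9)&(abs(w[:,1])<.9)
    g=np.unique(np.round(w[t][:,:2],1),axis=0,return_counts=True); print(' tall',[(a.tolist(),int(n)) for a,n in zip(*g) if n>20])
# bar pixels from both cams: dark blob triangulated check
E
```

```text
top rim 1457 (array([ 622.3, -151.5]), array([128.4, 143.5]), 79.9) z 0.08194483687006637
 all (array([ 629.5, -113.2]), array([206.3, 144.6]), 79.2)
 bar 119 [ 0.5903 -0.1433  0.0823] (array([ 590.6, -144.4]), array([33.2, 14.5]), 81.2) [0.084  0.0866]
 plate z 0.054974837237265706
 mat (array([413.8, 377.7]), array([169.9, 168.3]), 86.8) 0.003636362288493511 [0.4125 0.3774]
 tall [([0.1, -0.5], 62), ([0.1, -0.4], 59), ([0.2, -0.5], 1506), ([0.2, -0.4], 2304), ([0.2, 0.3], 182), ([0.2, 0.4], 2384), ([0.3, -0.5], 679), ([0.3, -0.4], 919), ([0.3, 0.4], 28), ([0.3, 0.5], 46), ([0.8, 0.4], 459), ([0.8, 0.5], 1130)]
scene rim 1090 (array([ 625.9, -152.6]), array([129.7, 140.9]), 79.6) z 0.08095566959672629
 all (array([ 632.7, -114.2]), array([207.7, 145.2]), 79.6)
 bar 85 [ 0.5962 -0.1427  0.0805] (array([ 594.5, -145.9]), array([36.6, 12.3]), 81.5) [0.082  0.0846]
 plate z 0.054933065962197325
 mat (array([415.5, 376.3]), array([169.5, 174.2]), 86.7) 0.003107458703253907 [0.4204 0.3792]
 tall [([-0.1, 0.0], 44), ([-0.1, 0.1], 1717), ([-0.1, 0.2], 1692), ([0.0, -0.1], 39), ([-0.0, 0.0], 957), ([0.0, 0.1], 1662), ([0.1, -0.1], 179), ([0.1, 0.0], 2277), ([0.2, -0.9], 99), ([0.2, -0.8], 352), ([0.2, -0.7], 326), ([0.2, -0.6], 485), ([0.2, -0.5], 368), ([0.2, -0.4], 558), ([0.2, 0.3], 1097), ([0.2, 0.4], 2080), ([0.3, -0.9], 35), ([0.3, -0.8], 328), ([0.3, -0.7], 152), ([0.3, -0.6], 446), ([0.3, -0.5], 211), ([0.3, -0.4], 444), ([0.3, 0.4], 213), ([0.3, 0.5], 555), ([0.4, -0.7], 212), ([0.5, -0.7], 317), ([0.5, -0.6], 27)]
```

```bash
cat >> h.py <<'E'
from scipy.spatial.transform import Rotation as Ro
def go(p, yaw_deg, frm=None):
    s=robot.observe(); R0=Ro.from_euler('xyz',s['tool_rot']) ; p0=s['tool_pos']
    if frm: p0=np.array(frm[:3]); R0=Ro.from_euler('xyz',[np.pi,0,np.radians(frm[3])])
    R1=Ro.from_euler('xyz',[np.pi,0,np.radians(yaw_deg)])
    print(np.round(R0.inv().apply(np.array(p)-p0)/.75,4), np.round((R0.inv()*R1).as_rotvec()/(np.pi/4),4))
E
python3 - <<'E'
from h import *
go([.40,.17,.22],117)
go([.5925,-.1455,.17],79.8,[.40,.17,.22,117])
E
```

```text
[-0.3783 -0.261   0.009 ] [ 2.000e-04 -0.000e+00  8.171e-01]
[-0.4913  0.0377  0.0667] [ 0.     -0.      0.8267]
```

>>> step_arm(
  steps=[
    {"x":-0.378,"y":-0.261,"z":0.009,"rz":0.817,"claw":-0.3},
    {"x":-0.378,"y":-0.261,"z":0.009,"rz":0.817,"claw":-0.3},
    {"x":-0.378,"y":-0.261,"z":0.009,"rz":0.817,"claw":-0.3},
    {"x":-0.378,"y":-0.261,"z":0.009,"rz":0.817,"claw":-0.3},
    {"x":-0.378,"y":-0.261,"z":0.009,"rz":0.817,"claw":-0.3},
    {"x":-0.378,"y":-0.261,"z":0.009,"rz":0.817,"claw":-0.3},
    {"x":-0.378,"y":-0.261,"z":0.009,"rz":0.817,"claw":-0.3},
    {"x":-0.378,"y":-0.261,"z":0.009,"rz":0.817,"claw":-0.3},
    {"x":-0.378,"y":-0.261,"z":0.009,"rz":0.817,"claw":-0.3},
    {"x":-0.378,"y":-0.261,"z":0.009,"rz":0.817,"claw":-0.3},
    {"x":-0.378,"y":-0.261,"z":0.009,"rz":0.817,"claw":-0.3},
    {"x":-0.378,"y":-0.261,"z":0.009,"rz":0.817,"claw":-0.3},
  ],
)

```text
$.steps[0]: bad value
```

>>> step_arm(
  steps=[
    {"x":-0.491,"y":0.038,"z":0.067,"rz":0.827,"claw":-0.3},
    {"x":-0.491,"y":0.038,"z":0.067,"rz":0.827,"claw":-0.3},
    {"x":-0.491,"y":0.038,"z":0.067,"rz":0.827,"claw":-0.3},
    {"x":-0.491,"y":0.038,"z":0.067,"rz":0.827,"claw":-0.3},
    {"x":-0.491,"y":0.038,"z":0.067,"rz":0.827,"claw":-0.3},
    {"x":-0.491,"y":0.038,"z":0.067,"rz":0.827,"claw":-0.3},
    {"x":-0.491,"y":0.038,"z":0.067,"rz":0.827,"claw":-0.3},
    {"x":-0.491,"y":0.038,"z":0.067,"rz":0.827,"claw":-0.3},
    {"x":-0.491,"y":0.038,"z":0.067,"rz":0.827,"claw":-0.3},
    {"x":-0.491,"y":0.038,"z":0.067,"rz":0.827,"claw":-0.3},
    {"x":-0.491,"y":0.038,"z":0.067,"rz":0.827,"claw":-0.3},
    {"x":-0.491,"y":0.038,"z":0.067,"rz":0.827,"claw":-0.3},
  ],
)

```text
$.steps[0]: bad value
```

```bash
python3 - <<'E'
from h import *
s=robot.observe(); print({k:np.round(s[k],4) for k in('time','tool_pos','tool_rot','contact_force','opening')})
go([.5925,-.1455,.1],79.8);go([.5925,-.1455,.059],79.8)
im,d=read_camera("scene");cv2.imwrite("pics/s1.png",cv2.resize(im[140:300,90:300],None,fx=3.6,fy=3.6))
E
```

```text
{'time': np.float64(0.9), 'tool_pos': array([0.232 , 0.471 , 0.2268]), 'tool_rot': array([3.1415, 0.    , 2.6838]), 'contact_force': array([-0.4678, -0.8851,  0.0894]), 'opening': np.float64(0.0915)}
[-0.7944 -0.5249  0.169 ] [ 2.0000e-04 -1.0000e-04  1.6437e+00]
[-0.7944 -0.5249  0.2236] [ 2.0000e-04 -1.0000e-04  1.6437e+00]
```

View pics/s1.png

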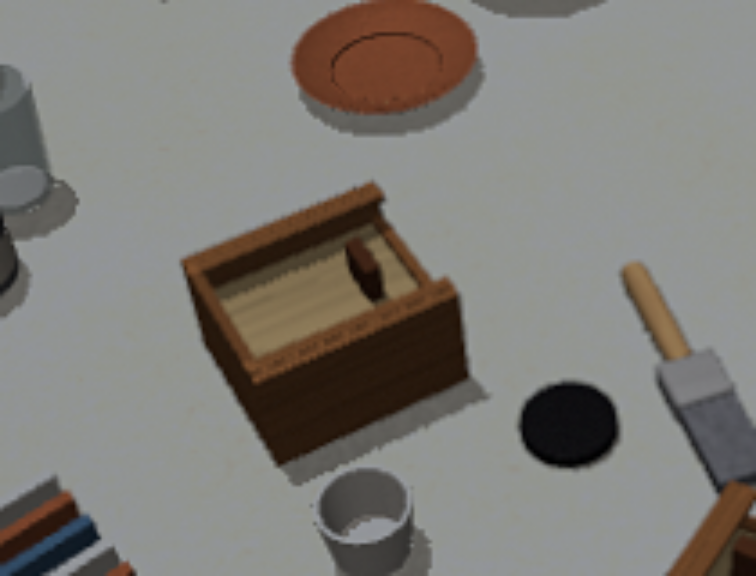

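The moves were refused, so nothing has moved yet. The picture shows the box closed, the bar near the lipped end and the lip on the robot's side. I'll retry with every key given.

>>> step_arm(
  steps=[
    {"x":-0.378,"y":-0.261,"z":0.009,"rx":0,"ry":0,"rz":0.817,"claw":-0.3},
    {"x":-0.378,"y":-0.261,"z":0.009,"rx":0,"ry":0,"rz":0.817,"claw":-0.3},
    {"x":-0.378,"y":-0.261,"z":0.009,"rx":0,"ry":0,"rz":0.817,"claw":-0.3},
    {"x":-0.378,"y":-0.261,"z":0.009,"rx":0,"ry":0,"rz":0.817,"claw":-0.3},
    {"x":-0.378,"y":-0.261,"z":0.009,"rx":0,"ry":0,"rz":0.817,"claw":-0.3},
    {"x":-0.378,"y":-0.261,"z":0.009,"rx":0,"ry":0,"rz":0.817,"claw":-0.3},
    {"x":-0.378,"y":-0.261,"z":0.009,"rx":0,"ry":0,"rz":0.817,"claw":-0.3},
    {"x":-0.378,"y":-0.261,"z":0.009,"rx":0,"ry":0,"rz":0.817,"claw":-0.3},
    {"x":-0.378,"y":-0.261,"z":0.009,"rx":0,"ry":0,"rz":0.817,"claw":-0.3},
    {"x":-0.378,"y":-0.261,"z":0.009,"rx":0,"ry":0,"rz":0.817,"claw":-0.3},
    {"x":-0.378,"y":-0.261,"z":0.009,"rx":0,"ry":0,"rz":0.817,"claw":-0.3},
    {"x":-0.378,"y":-0.261,"z":0.009,"rx":0,"ry":0,"rz":0.817,"claw":-0.3},
  ],
)

```text
time: 1.95
tool_pos: [0.3994, 0.1707, 0.22]
tool_rot: [3.142, -0.0, 2.042]
contact_force: [-0.2, 0.3, -0.0]
opening: 0.0323
grip_force: 0.0
```

>>> step_arm(
  steps=[
    {"x":-0.491,"y":0.038,"z":0.067,"rx":0,"ry":0,"rz":0.827,"claw":-0.3},
    {"x":-0.491,"y":0.038,"z":0.067,"rx":0,"ry":0,"rz":0.827,"claw":-0.3},
    {"x":-0.491,"y":0.038,"z":0.067,"rx":0,"ry":0,"rz":0.827,"claw":-0.3},
    {"x":-0.491,"y":0.038,"z":0.067,"rx":0,"ry":0,"rz":0.827,"claw":-0.3},
    {"x":-0.491,"y":0.038,"z":0.067,"rx":0,"ry":0,"rz":0.827,"claw":-0.3},
    {"x":-0.491,"y":0.038,"z":0.067,"rx":0,"ry":0,"rz":0.827,"claw":-0.3},
    {"x":-0.491,"y":0.038,"z":0.067,"rx":0,"ry":0,"rz":0.827,"claw":-0.3},
    {"x":-0.491,"y":0.038,"z":0.067,"rx":0,"ry":0,"rz":0.827,"claw":-0.3},
    {"x":-0.491,"y":0.038,"z":0.067,"rx":0,"ry":0,"rz":0.827,"claw":-0.3},
    {"x":-0.491,"y":0.038,"z":0.067,"rx":0,"ry":0,"rz":0.827,"claw":-0.3},
    {"x":-0.491,"y":0.038,"z":0.067,"rx":0,"ry":0,"rz":0.827,"claw":-0.3},
    {"x":-0.491,"y":0.038,"z":0.067,"rx":0,"ry":0,"rz":0.827,"claw":-0.3},
  ],
)

```text
time: 2.95
tool_pos: [0.5923, -0.1433, 0.1693]
tool_rot: [-3.14, -0.001, 1.394]
contact_force: [-0.1, 0.3, 0.5]
opening: 0.032
grip_force: 0.0
```

```bash
python3 - <<'E'
from h import *
s=robot.observe(); print({k:np.round(s[k],4) for k in('time','tool_pos','tool_rot','contact_force','opening')})
go([.5925,-.1455,.1],79.8);go([.5925,-.1455,.059],79.8)
im,d=read_camera("scene");cv2.imwrite("pics/s2.png",cv2.resize(im[140:300,90:300],None,fx=3.6,fy=3.6))
E
```

```text
{'time': np.float64(2.95), 'tool_pos': array([ 0.5923, -0.1433,  0.1693]), 'tool_rot': array([-3.1404e+00, -8.0000e-04,  1.3942e+00]), 'contact_force': array([-0.1321,  0.333 ,  0.4662]), 'opening': np.float64(0.032)}
[-0.0029  0.0008  0.0923] [-0.0016 -0.001   0.0018]
[-0.0029  0.0009  0.147 ] [-0.0016 -0.001   0.0018]
```

View pics/s2.png

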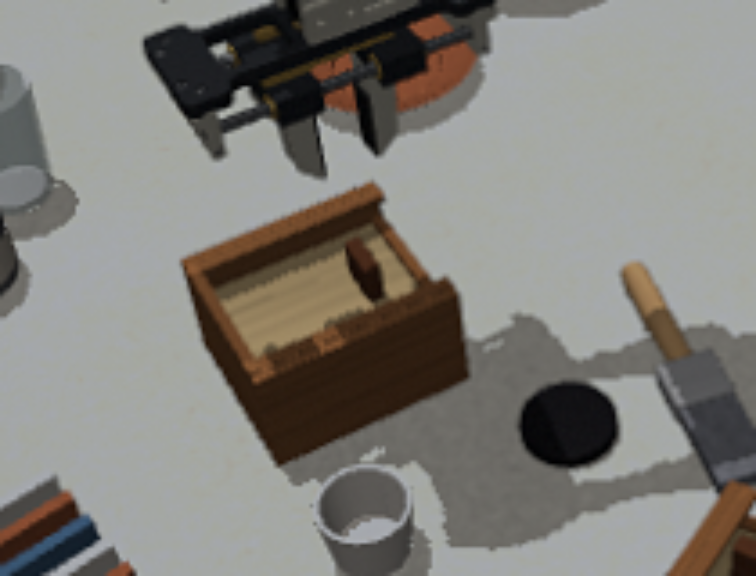

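The gripper hovers lined up above the bar, fingers parallel to it. Now descending.

>>> step_arm(
  steps=[
    {"x":0,"y":0,"z":0.05,"rx":0,"ry":0,"rz":0,"claw":-0.3},
    {"x":0,"y":0,"z":0.093,"rx":0,"ry":0,"rz":0,"claw":-0.3},
    {"x":0,"y":0,"z":0.11,"rx":0,"ry":0,"rz":0,"claw":-0.3},
    {"x":0,"y":0,"z":0.12,"rx":0,"ry":0,"rz":0,"claw":-0.3},
    {"x":0,"y":0,"z":0.13,"rx":0,"ry":0,"rz":0,"claw":-0.3},
    {"x":0,"y":0,"z":0.136,"rx":0,"ry":0,"rz":0,"claw":-0.3},
    {"x":0,"y":0,"z":0.14,"rx":0,"ry":0,"rz":0,"claw":-0.3},
    {"x":0,"y":0,"z":0.144,"rx":0,"ry":0,"rz":0,"claw":-0.3},
    {"x":0,"y":0,"z":0.147,"rx":0,"ry":0,"rz":0,"claw":-0.3},
    {"x":0,"y":0,"z":0.147,"rx":0,"ry":0,"rz":0,"claw":-0.3},
    {"x":0,"y":0,"z":0.147,"rx":0,"ry":0,"rz":0,"claw":-0.3},
  ],
)

```text
time: 3.92
tool_pos: [0.5926, -0.1452, 0.0598]
tool_rot: [3.141, 0.0, 1.393]
contact_force: [-0.2, 0.7, -0.0]
opening: 0.0322
grip_force: 0.0
```

```bash
python3 - <<'E'
from h import *
im,d=read_camera("scene");cv2.imwrite("pics/s3.png",cv2.resize(im[140:300,90:300],None,fx=3.6,fy=3.6))
E
```

```text
(no output)
```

View pics/s3.png

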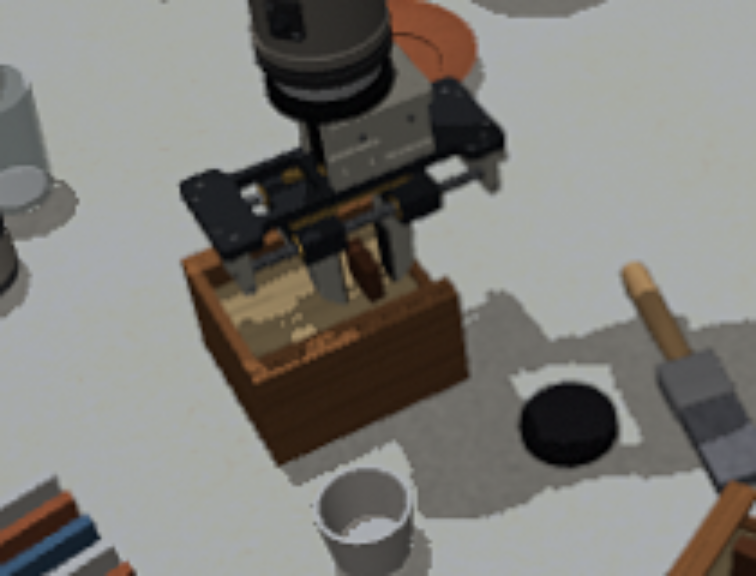

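The bar stands between the fingers, with no contact force. Closing.

>>> step_arm(
  squeeze=18,
  steps=[
    {"x":0,"y":0,"z":0,"rx":0,"ry":0,"rz":0,"claw":-0.9},
    {"x":0,"y":0,"z":0,"rx":0,"ry":0,"rz":0,"claw":-0.9},
    {"x":0,"y":0,"z":0,"rx":0,"ry":0,"rz":0,"claw":-0.9},
    {"x":0,"y":0,"z":0,"rx":0,"ry":0,"rz":0,"claw":-0.9},
    {"x":0,"y":0,"z":0,"rx":0,"ry":0,"rz":0,"claw":-0.9},
    {"x":0,"y":0,"z":0,"rx":0,"ry":0,"rz":0,"claw":-0.9},
  ],
)

```text
time: 4.47
tool_pos: [0.5924, -0.1451, 0.0596]
tool_rot: [-3.142, -0.0, 1.393]
contact_force: [-0.4, -0.7, 1.3]
opening: 0.012
grip_force: 18.0
```

>>> step_arm(
  steps=[
    {"x":0,"y":0,"z":-0.004,"rx":0,"ry":0,"rz":0,"claw":-0.9},
    {"x":0,"y":0,"z":-0.008,"rx":0,"ry":0,"rz":0,"claw":-0.9},
    {"x":0,"y":0,"z":-0.012,"rx":0,"ry":0,"rz":0,"claw":-0.9},
    {"x":0,"y":0,"z":-0.016,"rx":0,"ry":0,"rz":0,"claw":-0.9},
    {"x":0,"y":0,"z":-0.0185,"rx":0,"ry":0,"rz":0,"claw":-0.9},
    {"x":0,"y":0,"z":-0.0185,"rx":0,"ry":0,"rz":0,"claw":-0.9},
    {"x":0,"y":0,"z":-0.0185,"rx":0,"ry":0,"rz":0,"claw":-0.9},
  ],
)

```text
time: 5.05
tool_pos: [0.5924, -0.1451, 0.0735]
tool_rot: [3.141, -0.0, 1.393]
contact_force: [-0.6, -0.4, 0.0]
opening: 0.0118
grip_force: 18.0
```

```bash
python3 - <<'E'
from h import *
im,d=read_camera("scene");cv2.imwrite("pics/s4.png",cv2.resize(im[140:300,90:300],None,fx=3.6,fy=3.6))
im,d=read_camera("top");
rc=np.argwhere(d>0); w=world("top",rc,d[rc[:,0],rc[:,1]])
m=(abs(w[:,2]-.065)<.012)&(np.hypot(w[:,0]-.625,w[:,1]+.15)<.07); print(m.sum(), np.round(np.percentile(w[m,2],[10,50,90]),4))
L=(w[m]-[.624,-.152,0]); A=np.c_[L@[np.cos(np.radians(-10.2)),np.sin(np.radians(-10.2)),0],L@[-np.sin(np.radians(-10.2)),np.cos(np.radians(-10.2)),0],np.ones(m.sum())]
print(np.linalg.lstsq(A,w[m,2],rcond=None)[0])
E
```

```text
15 [0.0591 0.0668 0.0726]
[-0.01559352 -2.62224684  0.23393591]
```

View pics/s4.png

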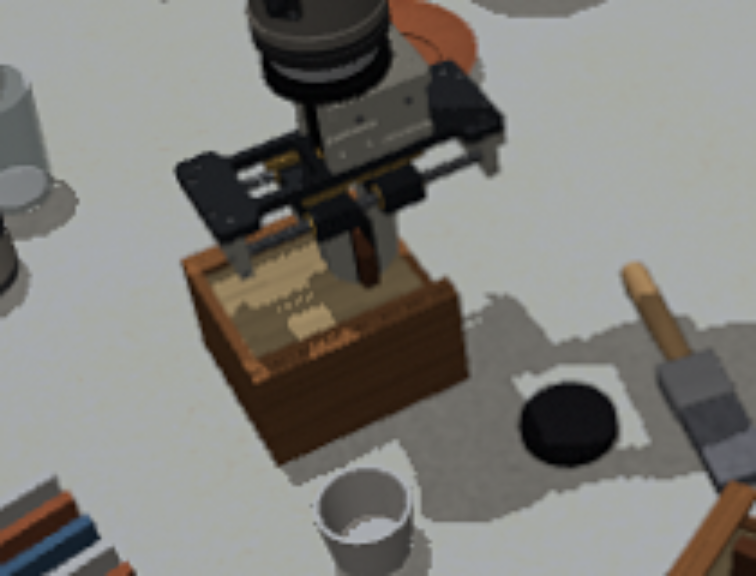

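The lid is up evenly, with its far edge above the ledge. Sliding it out along tool −y (the box's −x).

>>> step_arm(
  steps=[
    {"x":0,"y":-0.005,"z":0,"rx":0,"ry":0,"rz":0,"claw":-0.9},
    {"x":0,"y":-0.015,"z":0,"rx":0,"ry":0,"rz":0,"claw":-0.9},
    {"x":0,"y":-0.028,"z":0,"rx":0,"ry":0,"rz":0,"claw":-0.9},
    {"x":0,"y":-0.041,"z":0,"rx":0,"ry":0,"rz":0,"claw":-0.9},
    {"x":0,"y":-0.054,"z":0,"rx":0,"ry":0,"rz":0,"claw":-0.9},
    {"x":0,"y":-0.067,"z":0,"rx":0,"ry":0,"rz":0,"claw":-0.9},
    {"x":0,"y":-0.08,"z":0,"rx":0,"ry":0,"rz":0,"claw":-0.9},
    {"x":0,"y":-0.09,"z":0,"rx":0,"ry":0,"rz":0,"claw":-0.9},
    {"x":0,"y":-0.095,"z":0,"rx":0,"ry":0,"rz":0,"claw":-0.9},
    {"x":0,"y":-0.095,"z":0,"rx":0,"ry":0,"rz":0,"claw":-0.9},
  ],
)

```text
time: 5.98
tool_pos: [0.5215, -0.1322, 0.0734]
tool_rot: [-3.141, -0.0, 1.392]
contact_force: [0.6, -0.6, -0.9]
opening: 0.0121
grip_force: 18.0
```

>>> step_arm(
  steps=[
    {"x":0,"y":-0.005,"z":0,"rx":0,"ry":0,"rz":0,"claw":-0.9},
    {"x":0,"y":-0.015,"z":0,"rx":0,"ry":0,"rz":0,"claw":-0.9},
    {"x":0,"y":-0.028,"z":0,"rx":0,"ry":0,"rz":0,"claw":-0.9},
    {"x":0,"y":-0.041,"z":0,"rx":0,"ry":0,"rz":0,"claw":-0.9},
    {"x":0,"y":-0.054,"z":0,"rx":0,"ry":0,"rz":0,"claw":-0.9},
    {"x":0,"y":-0.067,"z":0,"rx":0,"ry":0,"rz":0,"claw":-0.9},
    {"x":0,"y":-0.08,"z":0,"rx":0,"ry":0,"rz":0,"claw":-0.9},
    {"x":0,"y":-0.093,"z":0,"rx":0,"ry":0,"rz":0,"claw":-0.9},
    {"x":0,"y":-0.105,"z":0,"rx":0,"ry":0,"rz":0,"claw":-0.9},
    {"x":0,"y":-0.112,"z":0,"rx":0,"ry":0,"rz":0,"claw":-0.9},
    {"x":0,"y":-0.115,"z":0,"rx":0,"ry":0,"rz":0,"claw":-0.9},
    {"x":0,"y":-0.115,"z":0,"rx":0,"ry":0,"rz":0,"claw":-0.9},
  ],
)

```text
time: 6.98
tool_pos: [0.4372, -0.1171, 0.0734]
tool_rot: [3.141, -0.0, 1.392]
contact_force: [1.0, -0.3, -0.2]
opening: 0.0123
grip_force: 18.0
```

```bash
python3 - <<'E'
from h import *
s=robot.observe(); print({k:np.round(s[k],4) for k in('time','tool_pos','tool_rot','contact_force','opening')})
im,d=read_camera("scene");cv2.imwrite("pics/s5.png",cv2.resize(im[100:340,120:440],None,fx=2.4,fy=2.4))
rc=np.argwhere(d>0); w=world("scene",rc,d[rc[:,0],rc[:,1]])
col=im[rc[:,0],rc[:,1]].astype(int)
m=(abs(w[:,2]-.069)<.015)&(abs(w[:,0]-.475)<.1)&(abs(w[:,1]+.12)<.08)&(col[:,2]-col[:,0]>25)
A=np.c_[w[m][:,:2]-[.47,-.125],np.ones(m.sum())]; print(m.sum(),np.linalg.lstsq(A,w[m,2],rcond=None)[0], cv2.minAreaRect((w[m][:,:2]*1000).astype(np.float32)))
E
```

```text
{'time': np.float64(6.9833), 'tool_pos': array([ 0.4372, -0.1171,  0.0734]), 'tool_rot': array([ 3.1415e+00, -1.0000e-04,  1.3924e+00]), 'contact_force': array([ 0.9735, -0.3017, -0.2259]), 'opening': np.float64(0.0123)}
1349 [0.00479157 0.00476213 0.06711522] ((496.1625671386719, -132.20663452148438), (123.63304138183594, 167.66273498535156), 84.17630767822266)
```

View pics/s5.png

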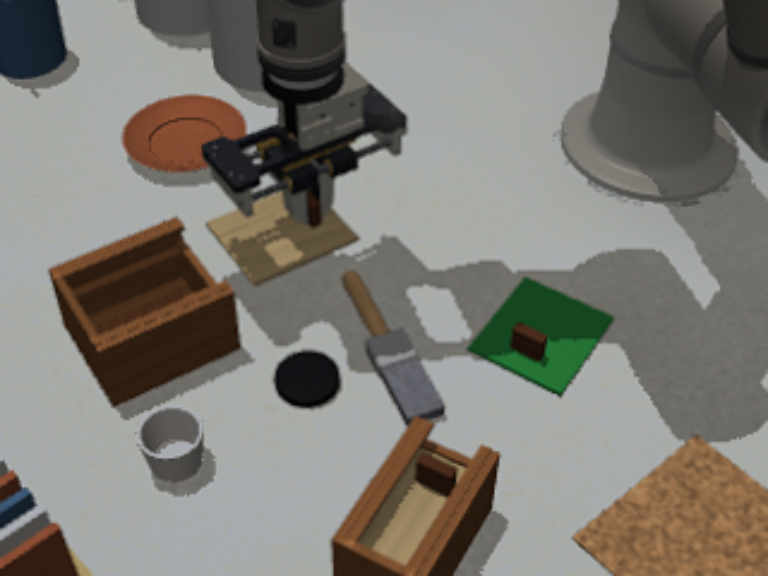

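The lid is fully out, level and held; the box is open and the narrow lid is untouched. Raising it, then carrying it to the mat.

>>> step_arm(
  steps=[
    {"x":0,"y":0,"z":-0.01,"rx":0,"ry":0,"rz":0,"claw":-0.9},
    {"x":0,"y":0,"z":-0.03,"rx":0,"ry":0,"rz":0,"claw":-0.9},
    {"x":0,"y":0,"z":-0.055,"rx":0,"ry":0,"rz":0,"claw":-0.9},
    {"x":0,"y":0,"z":-0.08,"rx":0,"ry":0,"rz":0,"claw":-0.9},
    {"x":0,"y":0,"z":-0.105,"rx":0,"ry":0,"rz":0,"claw":-0.9},
    {"x":0,"y":0,"z":-0.125,"rx":0,"ry":0,"rz":0,"claw":-0.9},
    {"x":0,"y":0,"z":-0.135,"rx":0,"ry":0,"rz":0,"claw":-0.9},
    {"x":0,"y":0,"z":-0.135,"rx":0,"ry":0,"rz":0,"claw":-0.9},
  ],
)

```text
time: 7.7
tool_pos: [0.4386, -0.1176, 0.1764]
tool_rot: [3.138, 0.001, 1.393]
contact_force: [0.0, -1.5, -0.7]
opening: 0.012
grip_force: 18.0
```

```bash
python3 - <<'E'
from h import *
s=robot.observe();print(s['tool_pos'],s['qpos'].round(2))
go([.41,.13,.175],83.3); go([.3825,.3788,.10],86.8,[.41,.13,.175,83.3])
E
```

```text
[ 0.43861294 -0.11758199  0.17640861] [-0.43  0.26  1.79  0.    1.08 -0.25]
[ 0.3181 -0.096   0.0012] [ 0.0049  0.0012 -0.0778]
[ 0.3252 -0.0751  0.1   ] [ 0.      0.     -0.0778]
```

>>> step_arm(
  steps=[
    {"x":0.01,"y":-0.003,"z":0,"rx":0,"ry":0,"rz":-0.003,"claw":-0.9},
    {"x":0.03,"y":-0.009,"z":0,"rx":0,"ry":0,"rz":-0.007,"claw":-0.9},
    {"x":0.06,"y":-0.018,"z":0,"rx":0,"ry":0,"rz":-0.015,"claw":-0.9},
    {"x":0.095,"y":-0.029,"z":0,"rx":0,"ry":0,"rz":-0.023,"claw":-0.9},
    {"x":0.13,"y":-0.039,"z":0,"rx":0,"ry":0,"rz":-0.032,"claw":-0.9},
    {"x":0.165,"y":-0.05,"z":0,"rx":0,"ry":0,"rz":-0.04,"claw":-0.9},
    {"x":0.2,"y":-0.06,"z":0,"rx":0,"ry":0,"rz":-0.049,"claw":-0.9},
    {"x":0.235,"y":-0.071,"z":0,"rx":0,"ry":0,"rz":-0.058,"claw":-0.9},
    {"x":0.268,"y":-0.081,"z":0,"rx":0,"ry":0,"rz":-0.066,"claw":-0.9},
    {"x":0.295,"y":-0.089,"z":0,"rx":0,"ry":0,"rz":-0.072,"claw":-0.9},
    {"x":0.312,"y":-0.094,"z":0,"rx":0,"ry":0,"rz":-0.076,"claw":-0.9},
    {"x":0.318,"y":-0.096,"z":0,"rx":0,"ry":0,"rz":-0.078,"claw":-0.9},
  ],
)

```text
time: 8.7
tool_pos: [0.4075, 0.1323, 0.1734]
tool_rot: [-3.139, 0.0, 1.456]
contact_force: [0.4, -0.9, -0.4]
opening: 0.0117
grip_force: 18.0
```

>>> step_arm(
  steps=[
    {"x":0.01,"y":-0.002,"z":0,"rx":0,"ry":0,"rz":-0.003,"claw":-0.9},
    {"x":0.03,"y":-0.007,"z":0,"rx":0,"ry":0,"rz":-0.007,"claw":-0.9},
    {"x":0.06,"y":-0.014,"z":0,"rx":0,"ry":0,"rz":-0.015,"claw":-0.9},
    {"x":0.095,"y":-0.022,"z":0,"rx":0,"ry":0,"rz":-0.023,"claw":-0.9},
    {"x":0.13,"y":-0.03,"z":0,"rx":0,"ry":0,"rz":-0.032,"claw":-0.9},
    {"x":0.165,"y":-0.038,"z":0,"rx":0,"ry":0,"rz":-0.04,"claw":-0.9},
    {"x":0.2,"y":-0.046,"z":0.01,"rx":0,"ry":0,"rz":-0.049,"claw":-0.9},
    {"x":0.235,"y":-0.054,"z":0.03,"rx":0,"ry":0,"rz":-0.058,"claw":-0.9},
    {"x":0.268,"y":-0.062,"z":0.05,"rx":0,"ry":0,"rz":-0.066,"claw":-0.9},
    {"x":0.295,"y":-0.068,"z":0.07,"rx":0,"ry":0,"rz":-0.072,"claw":-0.9},
    {"x":0.318,"y":-0.074,"z":0.09,"rx":0,"ry":0,"rz":-0.076,"claw":-0.9},
    {"x":0.325,"y":-0.075,"z":0.1,"rx":0,"ry":0,"rz":-0.078,"claw":-0.9},
  ],
)

```text
time: 9.7
tool_pos: [0.3803, 0.38, 0.0972]
tool_rot: [-3.139, 0.001, 1.516]
contact_force: [-0.4, -0.6, -1.2]
opening: 0.0117
grip_force: 18.0
```

>>> step_arm(
  steps=[
    {"x":0,"y":0,"z":0,"rx":0,"ry":0,"rz":0,"claw":-0.9},
    {"x":0,"y":0,"z":0,"rx":0,"ry":0,"rz":0,"claw":-0.9},
    {"x":0,"y":0,"z":0,"rx":0,"ry":0,"rz":0,"claw":-0.9},
  ],
)

```text
time: 9.95
tool_pos: [0.382, 0.3781, 0.1002]
tool_rot: [3.141, -0.0, 1.514]
contact_force: [1.2, -0.7, -1.0]
opening: 0.012
grip_force: 18.0
```

```bash
python3 - <<'E'
from h import *
s=robot.observe(); print({k:np.round(s[k],4) for k in('time','tool_pos','tool_rot','contact_force','opening')})
go([.3825,.3788,.03],86.8);go([.3825,.3788,.0136],86.8)
im,d=read_camera("scene");cv2.imwrite("pics/s6.png",cv2.resize(im[200:400,300:540],None,fx=2.9,fy=2.9))
rc=np.argwhere(d>0); w=world("scene",rc,d[rc[:,0],rc[:,1]])
z=s['tool_pos'][2]-.0096+.005
m=(abs(w[:,2]-z)<.008)&(np.hypot(w[:,0]-.4145,w[:,1]-.377)<.1)
A=np.c_[w[m][:,:2]-[.4145,.377],np.ones(m.sum())]; print(z,m.sum(),np.linalg.lstsq(A,w[m,2],rcond=None)[0], cv2.minAreaRect((w[m][:,:2]*1000).astype(np.float32)))
E
```

```text
{'time': np.float64(9.95), 'tool_pos': array([0.382 , 0.3781, 0.1002]), 'tool_rot': array([ 3.1410e+00, -1.0000e-04,  1.5141e+00]), 'contact_force': array([ 1.1534, -0.6748, -1.0155]), 'opening': np.float64(0.012)}
[0.0009 0.0005 0.0936] [ 0.0008 -0.0002 -0.0011]
[0.0009 0.0005 0.1155] [ 0.0008 -0.0002 -0.0011]
0.09562792520291002 1965 [-0.00433276 -0.00488738  0.09490876] ((417.11181640625, 373.8304748535156), (106.134033203125, 122.61522674560547), 86.92536163330078)
```

View pics/s6.png

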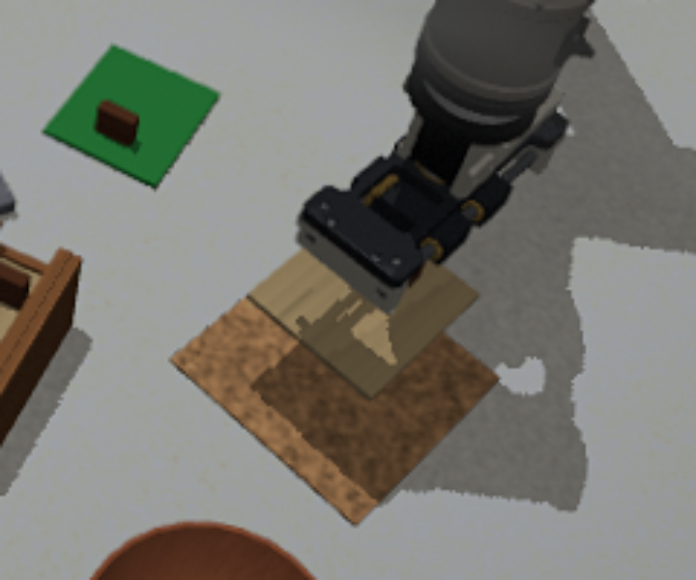

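The lid hangs level above the mat, aligned and centred within 2–3 mm. Lowering.

>>> step_arm(
  steps=[
    {"x":0.002,"y":0,"z":0.015,"rx":0,"ry":0,"rz":0,"claw":-0.9},
    {"x":0.002,"y":0,"z":0.035,"rx":0,"ry":0,"rz":0,"claw":-0.9},
    {"x":0.002,"y":0,"z":0.055,"rx":0,"ry":0,"rz":0,"claw":-0.9},
    {"x":0.002,"y":0,"z":0.072,"rx":0,"ry":0,"rz":0,"claw":-0.9},
    {"x":0.002,"y":0,"z":0.085,"rx":0,"ry":0,"rz":0,"claw":-0.9},
    {"x":0.002,"y":0,"z":0.095,"rx":0,"ry":0,"rz":0,"claw":-0.9},
    {"x":0.002,"y":0,"z":0.101,"rx":0,"ry":0,"rz":0,"claw":-0.9},
    {"x":0.002,"y":0,"z":0.106,"rx":0,"ry":0,"rz":0,"claw":-0.9},
    {"x":0.002,"y":0,"z":0.11,"rx":0,"ry":0,"rz":0,"claw":-0.9},
    {"x":0.002,"y":0,"z":0.112,"rx":0,"ry":0,"rz":0,"claw":-0.9},
    {"x":0.002,"y":0,"z":0.112,"rx":0,"ry":0,"rz":0,"claw":-0.9},
    {"x":0.002,"y":0,"z":0.112,"rx":0,"ry":0,"rz":0,"claw":-0.9},
  ],
)

```text
time: 11.0
tool_pos: [0.3817, 0.3806, 0.0159]
tool_rot: [3.141, -0.0, 1.515]
contact_force: [-0.3, 0.7, -0.1]
opening: 0.0121
grip_force: 18.0
```

>>> step_arm(
  steps=[
    {"x":0,"y":0,"z":0.001,"rx":0,"ry":0,"rz":0,"claw":-0.9},
    {"x":0,"y":0,"z":0.002,"rx":0,"ry":0,"rz":0,"claw":-0.9},
    {"x":0,"y":0,"z":0.003,"rx":0,"ry":0,"rz":0,"claw":-0.9},
    {"x":0,"y":0,"z":0.0035,"rx":0,"ry":0,"rz":0,"claw":-0.9},
    {"x":0,"y":0,"z":0.0035,"rx":0,"ry":0,"rz":0,"claw":-0.9},
    {"x":0,"y":0,"z":0.0035,"rx":0,"ry":0,"rz":0,"claw":-0.9},
  ],
)

```text
time: 11.5
tool_pos: [0.3816, 0.3806, 0.0135]
tool_rot: [3.141, -0.0, 1.515]
contact_force: [-1.9, -0.7, 5.9]
opening: 0.0116
grip_force: 18.0
```

Contact at 5.9 N at the expected height, so the lid rests on the mat. Releasing and rising.

>>> step_arm(
  steps=[
    {"x":0,"y":0,"z":0,"rx":0,"ry":0,"rz":0,"claw":-0.6},
    {"x":0,"y":0,"z":0,"rx":0,"ry":0,"rz":0,"claw":-0.4},
    {"x":0,"y":0,"z":0,"rx":0,"ry":0,"rz":0,"claw":-0.3},
    {"x":0,"y":0,"z":0,"rx":0,"ry":0,"rz":0,"claw":-0.3},
    {"x":0,"y":0,"z":0,"rx":0,"ry":0,"rz":0,"claw":-0.3},
    {"x":0,"y":0,"z":-0.01,"rx":0,"ry":0,"rz":0,"claw":-0.3},
    {"x":0,"y":0,"z":-0.03,"rx":0,"ry":0,"rz":0,"claw":-0.3},
    {"x":0,"y":0,"z":-0.06,"rx":0,"ry":0,"rz":0,"claw":-0.3},
    {"x":0,"y":0,"z":-0.1,"rx":0,"ry":0,"rz":0,"claw":-0.3},
    {"x":0,"y":0,"z":-0.15,"rx":0,"ry":0,"rz":0,"claw":-0.3},
    {"x":0,"y":0,"z":-0.2,"rx":0,"ry":0,"rz":0,"claw":-0.3},
    {"x":0,"y":0,"z":-0.25,"rx":0,"ry":0,"rz":0,"claw":-0.3},
  ],
)

```text
time: 12.5
tool_pos: [0.3811, 0.3802, 0.2028]
tool_rot: [3.142, -0.0, 1.515]
contact_force: [1.2, 0.8, -0.1]
opening: 0.032
grip_force: 0.0
```

>>> step_arm(
  steps=[
    {"x":0,"y":0,"z":-0.05,"rx":0,"ry":0,"rz":0,"claw":-0.3},
    {"x":0,"y":0,"z":-0.05,"rx":0,"ry":0,"rz":0,"claw":-0.3},
    {"x":0,"y":0,"z":-0.05,"rx":0,"ry":0,"rz":0,"claw":-0.3},
    {"x":0,"y":0,"z":-0.05,"rx":0,"ry":0,"rz":0,"claw":-0.3},
  ],
)

```text
time: 12.83
tool_pos: [0.381, 0.3802, 0.2378]
tool_rot: [-3.141, 0.0, 1.515]
contact_force: [-0.4, -0.4, -0.7]
opening: 0.032
grip_force: 0.0
```

```bash
python3 - <<'E'
from h import *
im,d=read_camera("scene");cv2.imwrite("pics/s7.png",im)
rc=np.argwhere(d>0); w=world("scene",rc,d[rc[:,0],rc[:,1]]); col=im[rc[:,0],rc[:,1]].astype(int)
m=(abs(w[:,2]-.009)<.002)&(np.hypot(w[:,0]-.4145,w[:,1]-.377)<.1)
A=np.c_[w[m][:,:2]-[.4145,.377],np.ones(m.sum())]; print(m.sum(),np.linalg.lstsq(A,w[m,2],rcond=None)[0], cv2.minAreaRect((w[m][:,:2]*1000).astype(np.float32)))
E
```

```text
1705 [0.00101071 0.00097589 0.00857372] ((424.64886474609375, 382.2651062011719), (150.13992309570312, 160.62295532226562), 2.2689552307128906)
```

View pics/s7.png

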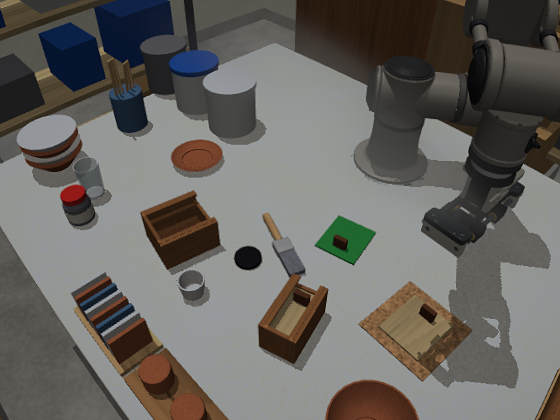

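The lid lies flat, right way up and centred on the mat near (415, 325). The broad box is open, the narrow lid is shut and the arm is clear.

```bash
python3 -c "
from cell import robot
print(robot.hand_in())"
```

```text
the job is handed in; nothing more can be done
None
```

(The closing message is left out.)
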